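Stopper the brown reagent bottles

TASK

Close the two brown reagent bottles: with the fingertips, gently press the white stopper of each one down from above until it is fully home, one after the other in either order, leaving the bottles standing where they are. The two clear bottles are still in use, so leave their stoppers raised, and do not disturb them or anything else on the bench; then draw back clear.

Things in the scene. Friction and masses are not known exactly. Their poses are not given: they have to be found in the camera images.
- brown_large: The large reagent bottle of brown (amber) glass with a paper label: loose on the table, body 72 mm across, 150 mm tall from its underside to the neck rim (neck rim 38 mm across), weighs about 0.55 kg (+-30%). Origin at the centre of its underside, z up along the bottle's axis. It stands upright on the work surface.
- brown_large_top (a point): Centre of the flat top face of that bottle's white stopper head (disc 34 mm across, 10 mm thick). On the bottle's axis; 160 mm above the bottle's underside when the stopper is fully home, higher by as much as it stands proud. This is the place to press.
- brown_large_stopper (a joint): How far the stopper of the large brown bottle stands proud of the neck, in m: 0 = fully home (head resting on the rim, a hard stop), starts at 0.006 to 0.011, at most 0.012. It slides straight along the bottle's axis with about 5 N of friction and stays where it is left (no spring).
- brown_small: The small reagent bottle of brown (amber) glass with a paper label: loose on the table, body 64 mm across, 120 mm tall from its underside to the neck rim (neck rim 38 mm across), weighs about 0.4 kg (+-30%). Origin at the centre of its underside, z up along the bottle's axis. It stands upright on the work surface.
- brown_small_top (a point): Centre of the flat top face of that bottle's white stopper head (disc 34 mm across, 10 mm thick). On the bottle's axis; 130 mm above the bottle's underside when the stopper is fully home, higher by as much as it stands proud. This is the place to press.
- brown_small_stopper (a joint): How far the stopper of the small brown bottle stands proud of the neck, in m: 0 = fully home (head resting on the rim, a hard stop), starts at 0.006 to 0.011, at most 0.012. It slides straight along the bottle's axis with about 5 N of friction and stays where it is left (no spring).
- clear_large: The large reagent bottle of clear colourless glass with a paper label: loose on the table, body 72 mm across, 150 mm tall from its underside to the neck rim (neck rim 38 mm across), weighs about 0.55 kg (+-30%). Origin at the centre of its underside, z up along the bottle's axis. It stands upright on the work surface.
- clear_large_top (a point): Centre of the flat top face of that bottle's white stopper head (disc 34 mm across, 10 mm thick). On the bottle's axis; 160 mm above the bottle's underside when the stopper is fully home, higher by as much as it stands proud. Not to be touched.
- clear_large_stopper (a joint): How far the stopper of the large clear bottle stands proud of the neck, in m: 0 = fully home (head resting on the rim, a hard stop), starts at 0.006 to 0.011, at most 0.012. It slides straight along the bottle's axis with about 5 N of friction and stays where it is left (no spring).
- clear_small: The small reagent bottle of clear colourless glass with a paper label: loose on the table, body 64 mm across, 120 mm tall from its underside to the neck rim (neck rim 38 mm across), weighs about 0.4 kg (+-30%). Origin at the centre of its underside, z up along the bottle's axis. It stands upright on the work surface.
- clear_small_top (a point): Centre of the flat top face of that bottle's white stopper head (disc 34 mm across, 10 mm thick). On the bottle's axis; 130 mm above the bottle's underside when the stopper is fully home, higher by as much as it stands proud. Not to be touched.
- clear_small_stopper (a joint): How far the stopper of the small clear bottle stands proud of the neck, in m: 0 = fully home (head resting on the rim, a hard stop), starts at 0.006 to 0.011, at most 0.012. It slides straight along the bottle's axis with about 5 N of friction and stays where it is left (no spring).
- burner: Yellow spirit burner with a brass tube on top, 88 mm across its foot, 158 mm tall, loose; a bystander. Origin at the centre of its underside.
- beaker: Empty glass beaker, 68 mm across, 85 mm tall, loose; a bystander. Origin at the centre of its underside.
- petri_dish: Flat glass dish, 90 mm across, 16 mm tall, loose; a bystander. Origin at the centre of its underside.
- evaporating_dish: White ceramic bowl, 84 mm across, 35 mm tall, loose; a bystander. Origin at the centre of its underside.

How it is judged:
On the way, in this order (a step that is already met when the one before it is completed fails the run):
1. a brown bottle's stopper is pressed home by the fingers (((value of joint brown_large_stopper below 0.002 m and contact force between the fingers and brown_large above 0.5 N) or (value of joint brown_small_stopper below 0.002 m and contact force between the fingers and brown_small above 0.5 N))), for 0.02 s.
2. both brown bottles' stoppers are home, the second pressed by the fingers too (value of joint each of brown_large_stopper, brown_small_stopper below 0.002 m and ((value of joint brown_large_stopper below 0.002 m and contact force between the fingers and brown_large above 0.5 N) or (value of joint brown_small_stopper below 0.002 m and contact force between the fingers and brown_small above 0.5 N))), for 0.02 s.
At the end, for the whole second after the job is handed in: Both brown stoppers under 2 mm proud; all bottles upright (0.05 rad), on the table, at rest; brown bottles within 20 mm of where they started, clear bottles' stopper tops within 4 mm; burner, beaker, dishes within 10 mm (value of joint each of brown_large_stopper, brown_small_stopper below 0.002 m and angle between each of brown_large, brown_small, clear_large, clear_small's own z axis and vertical below 0.05 rad and height (world z) of each of brown_large, brown_small, clear_large, clear_small below 0.004 m and distance of each of brown_large, brown_small from where it was at the start of the episode below 0.02 m and linear speed of each of brown_large, brown_small, clear_large, clear_small below 0.01 m/s and distance of each of clear_large_top, clear_small_top from where it was at the start of the episode below 0.004 m and distance of each of burner, beaker, petri_dish, evaporating_dish from where it was at the start of the episode below 0.01 m); the robot touches nothing.
It fails at once if a brown bottle is pressed or squeezed with more than 40 N (contact force between any of the fingers, the arm and brown_large above 40 N or contact force between any of the fingers, the arm and brown_small above 40 N).
It fails at once if a brown bottle is lifted off the table (height (world z) of any of brown_large, brown_small above 0.006 m).
It fails at once if a brown bottle is shoved more than 20 mm or tipped more than 0.15 rad (distance of any of brown_large, brown_small from where it was at the start of the episode above 0.02 m or angle between any of brown_large, brown_small's own z axis and vertical above 0.15 rad).
It fails at once if a clear bottle or its stopper is moved by more than 4 mm (distance of any of clear_large, clear_large_top, clear_small, clear_small_top from where it was at the start of the episode above 0.004 m).
It fails at once if the burner, beaker, flat dish or bowl is moved by more than 10 mm (distance of any of burner, beaker, petri_dish, evaporating_dish from where it was at the start of the episode above 0.01 m).
It also fails if it takes over 35 s, if anything falls off the work surface, if the arm or the gripper's body presses on something with over 40 N, if the wrist force passes 120 N, or if a joint passes its speed limit or range.

ROBOT

A 6-joint arm with a two-finger parallel gripper is mounted at the origin on the work surface. World frame = base frame: x ahead of the robot, y to its left, z up, the work surface at z = 0. Lengths are in m, angles in rad, forces in N, time in s.
With the tool pointing down it reaches from about 0.275 to 0.825 m from the base axis. Payload 5.2 kg.
Tool frame: the origin (TCP) lies between the finger pads; the fingertips stand 19 mm ahead of it and the grasp point (between the pads) is the TCP; z points along the fingers, x is the direction in which the jaws open and shut, and the axes are right-handed (so a half turn about z gives the same grasp; the last joint's range is limited). The gripper opens to 93 mm and grips with 3 to 60 N. Pads are 15 mm wide; open, the fingers measure 128 mm over their backs; the gripper's body (75 mm by 188 mm) begins 65 mm behind the grasp point.
Start: joints at [-1.412, 0.259, 1.535, -0, 1.348, -0.203], TCP at [0.195, -0.514, 0.238] pointing down, gripper open.
Joint ranges: [-3.14, 3.14], [-0.91, 2.08], [0.19, 2.58], [-1.22, 4.36], [0.22, 2.71], [-3.12, 3.12]. Speed limits (rad/s): [2.57, 2.57, 3.14, 3.14, 3.14, 3.14].

INTERFACE

Orientations are given as a unit quaternion [w, x, y, z].
In Python, from plant import robot, snapshot, job_done gives the robot as it stands.
- The arm moves only by the shell command python3 -m crank 'ROWS' [OPENING] [FORCE]. ROWS is JSON, a list of rows, each an object with "xyz": the shift along the tool's x, y, z in m, a list of three; "rot": the turn, a rotation vector about the tool's x, y, z in rad, a list of three. In form: [{"xyz": [x, y, z], "rot": [wx, wy, wz]}, ...]. A call has 1 to 5 rows; each row shifts and turns the commanded pose from where the row before left it, along the tool's axes as they then stand; what a row does not reach is not made up. A row lasts 1/10 s, in which the tool goes at most 50 mm and 8.59 degrees, less where a joint would pass 70% of its speed; a pose out of reach is approached as far as the arm can. A call is refused whole if a number of a shift passes 0.05 or a number of a turn 0.15, either way. A call with a gripper value outside its range is refused whole. OPENING is the closure, from -1 (fully open) to 1 (shut), so that 0 is half open, set as the call begins (- or left out, the last holds). The fingers move at their own pace and stop on an object; FORCE is the grip in N (left out, the last holds). Time passes only in rows, so rows that do not move let the fingers close. It gives the time, the measured TCP pose, the force and the opening at its end, in the units of the state.
- robot.get_obs(): the state, without advancing time (a new reading comes with each control period).
- snapshot(name): name is "side" or "top"; returns a dict with "pixels" (480x640x3 uint8, blue, green, red), "range_z" (480x640 float32, m along the optical axis (not along the pixel's ray), 0 where there is no reading), "fx", "fy", "cx", "cy" (pixels), "R" (3x3) and "t" (3): a world point X has camera coordinates R X + t. Camera axes: x right, y down, z forward; pixel columns grow to the right and rows downward; lengths in m; the calibration is good to about 2 mm. A picture is of the moment at which its call begins.
- job_done(): hands the job in, once; it reports no verdict.
The state is a dict: "clock": time; "joint_positions": joint angles; "joint_vel": joint speeds; "tau": joint torques, N m; "eef_pos": TCP position; "ee_rot": TCP orientation; "force": force on the tool from outside, world axes, zero at the start; "moment": the same for the moment, N m; "finger_gap": finger opening in m.
Only numpy, scipy, OpenCV 4.12 (cv2) and the standard library are available. Lean on these libraries where they do the work, as an engineer would, in place of code of your own. Each camera call takes 0.05 s, during which the arm holds its last target.

## Working session

There is one attempt and no reset: what is moved stays moved. The work goes in short steps, Python scripts to look and compute and a shell command to move; the robot and the scene stay as the last step left them, time stands still between calls to the robot, and variables do not carry over. Pictures are saved under pics/ and viewed, and the job is handed in when it is done.

```bash
mkdir -p pics; python3 - <<'E'
from plant import robot,snapshot
import cv2,numpy as np,pickle
o=robot.get_obs(); print(o)
for n in("top","side"):
    s=snapshot(n); cv2.imwrite(f"pics/{n}0.png",s["pixels"]); pickle.dump(s,open(f"{n}0.pkl","wb"))
    print(n,s["fx"],s["cx"],s["cy"],s["R"],s["t"], "cam",-s["R"].T@s["t"])
E
```

```text
{'clock': 0.0, 'joint_positions': array([-1.41181947e+00,  2.59355221e-01,  1.53604262e+00, -1.68959740e-05,
        1.34796316e+00, -2.02800584e-01]), 'joint_vel': array([ 0.00081239,  0.00094167, -0.00144642, -0.00082103, -0.00016488,
       -0.00064058]), 'tau': array([ 1.54134403e-03, -4.37300634e+01, -2.83992809e+01,  7.21213524e-02,
        4.16731217e-02, -1.66667378e-04]), 'eef_pos': array([ 0.19460338, -0.51390388,  0.23682731]), 'ee_rot': array([-6.33060578e-04,  8.22781754e-01, -5.68356758e-01, -6.17310557e-04]), 'force': array([-0.31293001, -0.21307607, -0.14499736]), 'moment': array([ 0.00127907, -0.00881549,  0.00381213]), 'finger_gap': 0.09284496220243232}
top 442.00599113987386 320.83495156750007 242.64642844001534 [[ 0.00301464 -0.99975118  0.02210194]
 [-0.98704955 -0.00651979 -0.1602831 ]
 [ 0.16038731 -0.02133252 -0.98682361]] [0.01215858 0.57878917 0.90421538] cam [0.42623226 0.03521832 0.98480247]
side 450.48571632428616 324.6276621283934 244.16893622507254 [[-0.92011669 -0.3913434   0.01534985]
 [-0.2316955   0.51232079 -0.82694897]
 [ 0.31575697 -0.76444604 -0.56206742]] [0.52906479 0.19718806 0.90469299] cam [0.24682581 0.79761144 0.66344185]
```

View pics/top0.png

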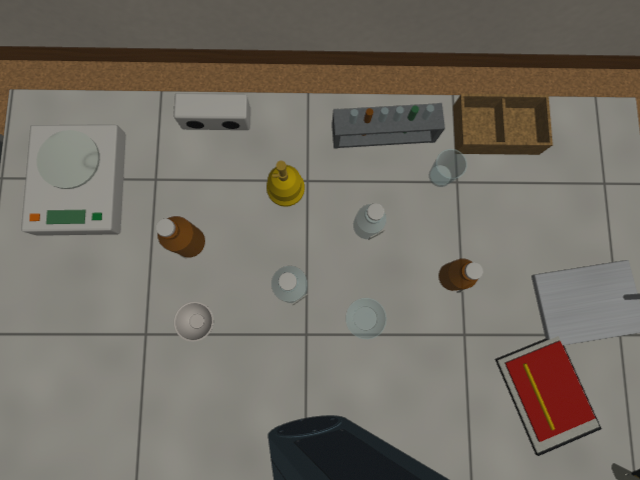

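View pics/side0.png

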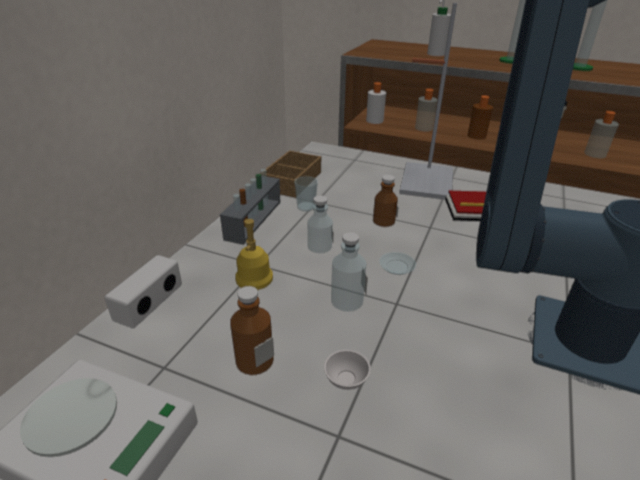

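Top view: large brown stopper is at about (166,228) and small brown at (474,271). The clear ones are at (288,282) and (375,212), and a stand with a rod sits on the right near (625,296). Next I measure these.

```bash
cat > h.py <<'E'
import numpy as np
def px2w(s,u,v,z=None,d=None):
    r=np.array([(u-s["cx"])/s["fx"],(v-s["cy"])/s["fy"],1.]); R=s["R"];c=-R.T@s["t"]; w=R.T@r
    return c+w*(d if d is not None else (z-c[2])/w[2])
E
python3 - <<'E'
import pickle,cv2,numpy as np
from h import *
S={n:pickle.load(open(n+"0.pkl","rb")) for n in("top","side")}
seeds={"top":{"BL":(166,228),"BS":(474,271),"CL":(288,282),"CS":(375,212)},"side":{"BL":(248,295),"BS":(388,181),"CL":(350,240),"CS":(320,202)}}
H={"BL":.168,"BS":.138,"CL":.168,"CS":.138}
for n,s in S.items():
    im=s["pixels"];hsv=cv2.cvtColor(im,cv2.COLOR_BGR2HSV)
    for k,(u,v) in seeds[n].items():
        w=14
        p=im[v-w:v+w,u-w:u+w]; z=s["range_z"][v-w:v+w,u-w:u+w]
        vv,uu=np.mgrid[v-w:v+w,u-w:u+w]
        P=np.array([[px2w(s,a,b,d=c) for a,b,c in zip(r1,r2,r3)] for r1,r2,r3 in zip(uu,vv,z)])
        m=(hsv[v-w:v+w,u-w:u+w,1]<40)&(hsv[v-w:v+w,u-w:u+w,2]>190)
        mz=(P[...,2]>H[k]-.006)&(P[...,2]<H[k]+.01)&(z>0)
        print(n,k,"mask",m.sum(),"ctr",uu[m].mean().round(1),vv[m].mean().round(1),px2w(s,uu[m].mean(),vv[m].mean(),z=H[k]).round(4),"| depth n",mz.sum(),P[mz].mean(0).round(4), "bbox",P[mz].min(0).round(3),P[mz].max(0).round(3))
t=S["top"]
for nm,(u,v) in dict(burnertip=(281,165),stand=(625,296),standbase=(540,340)).items():
    d=t["range_z"][v,u];print(nm,px2w(t,u,v,d=d))
s=S["side"]
for u,v in[(452,10),(445,60),(436,130),(433,165)]:
    w=s["range_z"][v-1:v+2,u-6:u+7]; i=w[1].argmin(); print(u,v,w[1].round(2),px2w(s,u-6+i,v,d=w[1,i]))
for n in S:
    for k,(u,v) in seeds[n].items():
        if k: 
            c=cv2.resize(S[n]["pixels"][v-20:v+20,u-20:u+20],(200,200),interpolation=0); S[n].setdefault("c",[]).append(c)
cv2.imwrite("pics/crops.png",np.vstack([np.hstack(S[n]["c"]) for n in S]))
E
```

```text
top BL mask 0 ctr nan nan [nan nan nan] | depth n 267 [0.5863 0.3092 0.1685] bbox [0.57  0.293 0.162] [0.602 0.326 0.174]
top BS mask 0 ctr nan nan [nan nan nan] | depth n 247 [ 0.5118 -0.2787  0.1376] bbox [ 0.495 -0.296  0.132] [ 0.528 -0.262  0.141]
top CL mask 0 ctr nan nan [nan nan nan] | depth n 261 [0.4875 0.08   0.1699] bbox [0.472 0.063 0.164] [0.504 0.096 0.173]
top CS mask 0 ctr nan nan [nan nan nan] | depth n 230 [ 0.6261 -0.0889  0.1412] bbox [ 0.61  -0.105  0.133] [ 0.643 -0.073  0.146]
side BL mask 0 ctr nan nan [nan nan nan] | depth n 253 [0.5856 0.3139 0.1679] bbox [0.57  0.294 0.162] [0.603 0.329 0.171]
side BS mask 0 ctr nan nan [nan nan nan] | depth n 77 [ 0.5118 -0.275   0.1369] bbox [ 0.496 -0.296  0.132] [ 0.527 -0.262  0.14 ]
side CL mask 0 ctr nan nan [nan nan nan] | depth n 169 [0.4864 0.0848 0.1687] bbox [0.471 0.065 0.162] [0.505 0.1   0.172]
side CS mask 0 ctr nan nan [nan nan nan] | depth n 114 [ 0.6261 -0.0838  0.1395] bbox [ 0.611 -0.103  0.132] [ 0.645 -0.07   0.144]
burnertip [0.71421842 0.09558887 0.15527006]
stand [ 0.4682111  -0.65293643  0.02445942]
standbase [ 3.72139597e-01 -4.69943840e-01 -3.78680731e-04]
452 10 [1.8  1.8  2.07 2.07 2.07 2.06 1.26 1.27 1.27 1.27 2.06 2.07 2.07] [ 0.46942212 -0.64567684  0.50175599]
445 60 [1.35 1.34 1.35 1.35 1.35 1.35 1.34 1.34 1.34 1.8  1.81 1.81 1.81] [ 0.46746612 -0.64786287  0.36872129]
436 130 [2.   2.01 2.01 1.46 1.46 1.46 1.46 2.03 2.02 2.02 2.02 2.02 2.01] [ 0.47058909 -0.64678068  0.15374576]
433 165 [1.56 1.54 1.53 1.53 1.56 1.56 1.56 1.56 1.55 1.61 1.61 1.61 1.61] [ 0.46639731 -0.65064799  0.0303216 ]<stdin>:15: RuntimeWarning: Mean of empty slice.
  ret = ret.dtype.type(ret / rcount)
```

View pics/crops.png

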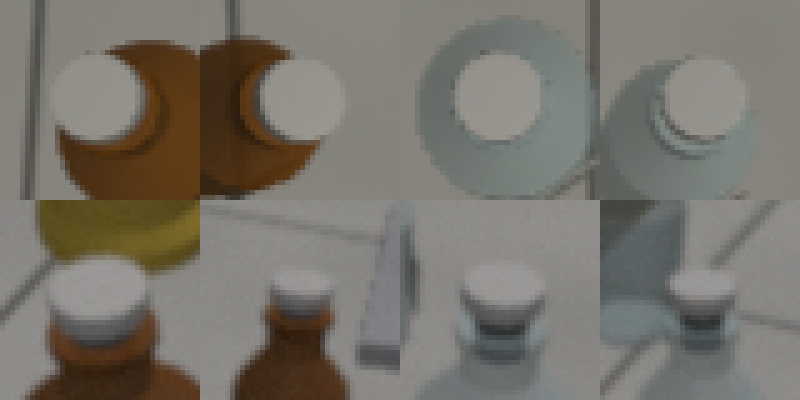

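The crops show all four stoppers clearly. The large brown top is near (0.586, 0.311, 0.169) and the small one near (0.512, -0.278, 0.138). The rod at (0.468, -0.647) is well off the path. I'll shut the fingers and work out the tool-axis shifts.

```bash
cat > go.py <<'E'
import sys,numpy as np
from plant import robot
from scipy.spatial.transform import Rotation as Ro
o=robot.get_obs();q=o["ee_rot"];R=Ro.from_quat(q,scalar_first=True)
T=np.array([float(a) for a in sys.argv[1:4]])
d=R.inv().apply(T-o["eef_pos"])
# also turn that makes tool exactly vertical
z=R.apply([0,0,1]);print("t",o["clock"],"pos",o["eef_pos"].round(4),"shift",d.round(4),"rows",(np.linalg.norm(d)/.045).round(1),"z",z.round(4),"F",o["force"].round(2),"gap",round(o["finger_gap"],4),"j6",o["joint_positions"][5].round(2))
E
python3 go.py 0.512 -0.278 0.237
python3 -m crank '[{"xyz":[0,0,0],"rot":[0,0,0]}]' 1 20; python3 go.py 0.512 -0.278 0.237
```

```text
t 0.1 pos [ 0.1946 -0.5139  0.2369] shift [-1.083e-01 -3.804e-01  2.000e-04] rows 8.8 z [-3.0e-04  1.6e-03 -1.0e+00] F [-0.33  0.33  0.71] gap 0.0928 j6 -0.2
clock: 0.2
eef_pos: [0.1946, -0.5141, 0.2371]
ee_rot: [-0.0, 0.823, -0.568, -0.0]
force: [0.1, 0.6, 0.2]
finger_gap: 0.0892
t 0.2 pos [ 0.1946 -0.5141  0.2371] shift [-1.085e-01 -3.804e-01  3.000e-04] rows 8.8 z [-2.0e-04  1.1e-03 -1.0e+00] F [0.08 0.55 0.24] gap 0.0892 j6 -0.2
```

```bash
python3 -m crank '[{"xyz":[-0.011,-0.038,0],"rot":[0,0,0]},{"xyz":[-0.011,-0.038,0],"rot":[0,0,0]},{"xyz":[-0.011,-0.038,0],"rot":[0,0,0]},{"xyz":[-0.011,-0.038,0],"rot":[0,0,0]},{"xyz":[-0.011,-0.038,0],"rot":[0,0,0]}]'; python3 go.py 0.512 -0.278 0.237
```

```text
clock: 0.7
eef_pos: [0.3539, -0.3945, 0.2375]
ee_rot: [-0.0, 0.823, -0.568, -0.0]
force: [-0.2, -1.3, -0.0]
finger_gap: 0.0497
t 0.7 pos [ 0.3539 -0.3945  0.2375] shift [-0.0531 -0.1891  0.0006] rows 4.4 z [-1.e-04  2.e-04 -1.e+00] F [-0.16 -1.33 -0.  ] gap 0.0497 j6 0.16
```

```bash
python3 -m crank '[{"xyz":[-0.011,-0.038,0],"rot":[0,0,0]},{"xyz":[-0.011,-0.038,0],"rot":[0,0,0]},{"xyz":[-0.011,-0.038,0],"rot":[0,0,0]},{"xyz":[-0.011,-0.038,0],"rot":[0,0,0]},{"xyz":[-0.009,-0.037,0],"rot":[0,0,0]}]';  python3 -m crank '[{"xyz":[0,0,0],"rot":[0,0,0]},{"xyz":[0,0,0],"rot":[0,0,0]},{"xyz":[0,0,0],"rot":[0,0,0]},{"xyz":[0,0,0],"rot":[0,0,0]},{"xyz":[0,0,0],"rot":[0,0,0]}]'; python3 go.py 0.512 -0.278 0.165
```

```text
clock: 1.2
eef_pos: [0.512, -0.2778, 0.2375]
ee_rot: [-0.0, 0.823, -0.568, -0.0]
force: [-0.2, -0.0, 0.9]
finger_gap: 0.0091
clock: 1.7
eef_pos: [0.5101, -0.2801, 0.2378]
ee_rot: [0.0, 0.822, -0.569, 0.0]
force: [-0.1, 0.1, -1.0]
finger_gap: 0.0002
t 1.7 pos [ 0.5101 -0.2801  0.2378] shift [-0.0013 -0.0025  0.0728] rows 1.6 z [-1.e-04 -1.e-04 -1.e+00] F [-0.13  0.09 -0.96] gap 0.0002 j6 0.52
```

```bash
python3 -m crank '[{"xyz":[-0.001,-0.002,0.03],"rot":[0,0,0]},{"xyz":[0,0,0.025],"rot":[0,0,0]},{"xyz":[0,0,0.015],"rot":[0,0,0]},{"xyz":[0,0,0],"rot":[0,0,0]},{"xyz":[0,0,0],"rot":[0,0,0]}]'; python3 - <<'E'
from plant import snapshot
import cv2,numpy as np
a=snapshot("side")["pixels"][110:260,300:500];b=snapshot("top")["pixels"][200:350,380:580]
cv2.imwrite("pics/bs1.png",cv2.resize(np.hstack([a,b]),(800,300)))
E
```

```text
clock: 2.2
eef_pos: [0.5122, -0.2782, 0.1681]
ee_rot: [0.0, 0.823, -0.569, 0.0]
force: [-0.8, 0.3, -0.2]
finger_gap: 0.0005
```

View pics/bs1.png

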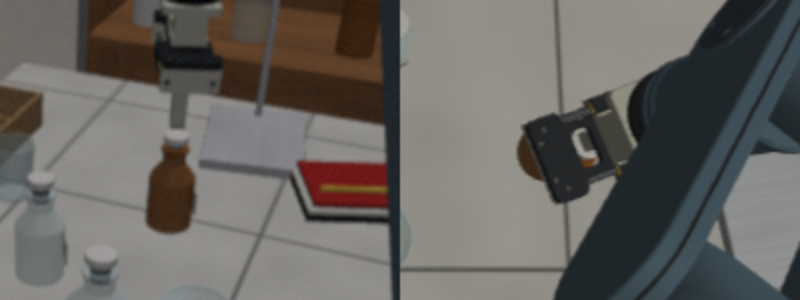

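The side view shows the closed fingertips (crop 178,120) centred just above the small brown stopper (176,137). Next I press in small steps.

```bash
python3 -m crank '[{"xyz":[0,0,0.003],"rot":[0,0,0]},{"xyz":[0,0,0.003],"rot":[0,0,0]},{"xyz":[0,0,0.002],"rot":[0,0,0]},{"xyz":[0,0,0.002],"rot":[0,0,0]},{"xyz":[0,0,0],"rot":[0,0,0]}]'; python3 -m crank '[{"xyz":[0,0,0.001],"rot":[0,0,0]},{"xyz":[0,0,0.001],"rot":[0,0,0]},{"xyz":[0,0,0],"rot":[0,0,0]}]'
```

```text
clock: 2.8
eef_pos: [0.5123, -0.2774, 0.1573]
ee_rot: [-0.0, 0.823, -0.568, -0.0]
force: [-0.6, -0.3, 0.4]
finger_gap: 0.0005
clock: 3.1
eef_pos: [0.5126, -0.2776, 0.1561]
ee_rot: [0.0, 0.823, -0.568, 0.0]
force: [-0.8, 1.2, 3.3]
finger_gap: 0.0007
```

Contact is starting, so I continue in 1 mm rows.

```bash
for i in 1; do python3 -m crank '[{"xyz":[0,0,0.001],"rot":[0,0,0]},{"xyz":[0,0,0.001],"rot":[0,0,0]},{"xyz":[0,0,0],"rot":[0,0,0]}]'; done; python3 -m crank '[{"xyz":[0,0,0.001],"rot":[0,0,0]},{"xyz":[0,0,0.001],"rot":[0,0,0]},{"xyz":[0,0,0],"rot":[0,0,0]}]'
```

```text
clock: 3.4
eef_pos: [0.5126, -0.2776, 0.1539]
ee_rot: [-0.0, 0.823, -0.568, 0.0]
force: [-0.4, 0.7, 4.7]
finger_gap: 0.0003
clock: 3.7
eef_pos: [0.5125, -0.2776, 0.1518]
ee_rot: [-0.0, 0.823, -0.568, 0.0]
force: [-1.0, 0.8, 4.3]
finger_gap: 0.0007
```

```bash
python3 -m crank '[{"xyz":[0,0,0.001],"rot":[0,0,0]},{"xyz":[0,0,0],"rot":[0,0,0]}]'; python3 -m crank '[{"xyz":[0,0,0.001],"rot":[0,0,0]},{"xyz":[0,0,0],"rot":[0,0,0]}]'
```

```text
clock: 3.9
eef_pos: [0.5125, -0.2776, 0.1507]
ee_rot: [-0.0, 0.823, -0.568, 0.0]
force: [-1.3, 0.7, 3.8]
finger_gap: 0.0002
clock: 4.1
eef_pos: [0.5125, -0.2776, 0.1497]
ee_rot: [-0.0, 0.823, -0.568, 0.0]
force: [-0.1, 0.2, 5.1]
finger_gap: 0.0004
```

```bash
python3 -m crank '[{"xyz":[0,0,0.0005],"rot":[0,0,0]},{"xyz":[0,0,0],"rot":[0,0,0]}]'; python3 -m crank '[{"xyz":[0,0,0.0005],"rot":[0,0,0]},{"xyz":[0,0,0],"rot":[0,0,0]}]'
```

```text
clock: 4.3
eef_pos: [0.5125, -0.2776, 0.1493]
ee_rot: [-0.0, 0.823, -0.568, 0.0]
force: [-0.1, 1.4, 4.5]
finger_gap: 0.0008
clock: 4.5
eef_pos: [0.5126, -0.2777, 0.1493]
ee_rot: [0.0, 0.823, -0.568, 0.0]
force: [-0.6, 0.8, 7.1]
finger_gap: 0.0005
```

```bash
python3 -m crank '[{"xyz":[0,0,0.0005],"rot":[0,0,0]},{"xyz":[0,0,0],"rot":[0,0,0]}]'
```

```text
clock: 4.7
eef_pos: [0.5127, -0.2778, 0.1493]
ee_rot: [0.0, 0.823, -0.568, 0.001]
force: [-1.2, 2.0, 10.4]
finger_gap: 0.0005
```

It has hit the hard stop: the TCP stalled at 0.1493 (0.149 expected) and the force rose to 10 N. Backing off upward.

```bash
python3 -m crank '[{"xyz":[0,0,-0.005],"rot":[0,0,0]},{"xyz":[0,0,-0.02],"rot":[0,0,0]},{"xyz":[0,0,-0.035],"rot":[0,0,0]},{"xyz":[0,0,-0.03],"rot":[0,0,0]},{"xyz":[0,0,0],"rot":[0,0,0]}]';python3 go.py 0.586 0.311 0.238
```

```text
clock: 5.2
eef_pos: [0.5142, -0.2791, 0.2424]
ee_rot: [0.0, 0.823, -0.568, 0.004]
force: [0.7, -0.4, 0.1]
finger_gap: 0.0003
t 5.2 pos [ 0.5142 -0.2791  0.2424] shift [-0.5265 -0.276   0.0019] rows 13.2 z [ 0.0059 -0.0049 -1.    ] F [ 0.73 -0.43  0.07] gap 0.0003 j6 0.52
```

```bash
python3 -m crank '[{"xyz":[-0.04,-0.021,0],"rot":[0,0,0]},{"xyz":[-0.04,-0.021,0],"rot":[0,0,0]},{"xyz":[-0.04,-0.021,0],"rot":[0,0,0]},{"xyz":[-0.04,-0.021,0],"rot":[0,0,0]},{"xyz":[-0.04,-0.021,0],"rot":[0,0,0]}]';python3 go.py 0.586 0.311 0.238
```

```text
clock: 5.7
eef_pos: [0.5393, -0.0516, 0.2368]
ee_rot: [0.0, 0.823, -0.569, -0.001]
force: [0.5, -0.1, -0.0]
finger_gap: 0.0006
t 5.7 pos [ 0.5393 -0.0516  0.2368] shift [-0.3227 -0.1719 -0.0011] rows 8.1 z [-1.8e-03  5.0e-04 -1.0e+00] F [ 0.5  -0.05 -0.  ] gap 0.0006 j6 0.91
```

```bash
python3 -m crank '[{"xyz":[-0.04,-0.021,0],"rot":[0,0,0]},{"xyz":[-0.04,-0.021,0],"rot":[0,0,0]},{"xyz":[-0.04,-0.021,0],"rot":[0,0,0]},{"xyz":[-0.04,-0.021,0],"rot":[0,0,0]},{"xyz":[-0.04,-0.021,0],"rot":[0,0,0]}]';python3 go.py 0.586 0.311 0.238
```

```text
clock: 6.2
eef_pos: [0.5667, 0.1726, 0.2367]
ee_rot: [0.001, 0.823, -0.568, -0.001]
force: [1.7, -0.4, 1.0]
finger_gap: 0.0003
t 6.2 pos [0.5667 0.1726 0.2367] shift [-0.1226 -0.067  -0.0014] rows 3.1 z [-1.9e-03 -4.0e-04 -1.0e+00] F [ 1.7  -0.4   0.98] gap 0.0003 j6 1.32
```

```bash
python3 -m crank '[{"xyz":[-0.04,-0.022,0],"rot":[0,0,0]},{"xyz":[-0.04,-0.022,0],"rot":[0,0,0]},{"xyz":[-0.04,-0.022,0],"rot":[0,0,0]},{"xyz":[0,0,0],"rot":[0,0,0]},{"xyz":[0,0,0],"rot":[0,0,0]}]';python3 go.py 0.586 0.311 0.198
```

```text
clock: 6.7
eef_pos: [0.5858, 0.3071, 0.2361]
ee_rot: [0.001, 0.823, -0.567, -0.001]
force: [0.5, -0.5, -0.7]
finger_gap: 0.0002
t 6.7 pos [0.5858 0.3071 0.2361] shift [-0.0035 -0.0017  0.0381] rows 0.9 z [-0.0026 -0.0014 -1.    ] F [ 0.47 -0.5  -0.68] gap 0.0002 j6 1.52
```

```bash
python3 -m crank '[{"xyz":[-0.003,-0.002,0.018],"rot":[0,0,0]},{"xyz":[0,0,0.015],"rot":[0,0,0]},{"xyz":[0,0,0.004],"rot":[0,0,0]},{"xyz":[0,0,0],"rot":[0,0,0]},{"xyz":[0,0,0],"rot":[0,0,0]}]'; python3 - <<'E'
from plant import snapshot
import cv2,numpy as np
s=snapshot("side")["pixels"];t=snapshot("top")["pixels"];a=s[220:400,160:400];b=t[150:330,80:320]
cv2.imwrite("pics/bl1.png",cv2.resize(np.hstack([a,b]),(800,300)))
cv2.imwrite("pics/bs_after.png",cv2.resize(np.hstack([s[150:240,330:450],t[225:315,415:535]]),(800,300)))
E
python3 go.py 0.586 0.311 0.198
```

```text
clock: 7.2
eef_pos: [0.5878, 0.3091, 0.2018]
ee_rot: [-0.0, 0.822, -0.569, 0.0]
force: [0.3, -0.3, -0.0]
finger_gap: 0.0004
t 7.3 pos [0.5879 0.3096 0.2022] shift [-0.002   0.0013  0.0042] rows 0.1 z [ 1.6e-03  5.0e-04 -1.0e+00] F [ 0.19 -0.08  0.51] gap 0.0008 j6 1.53
```

View pics/bl1.png

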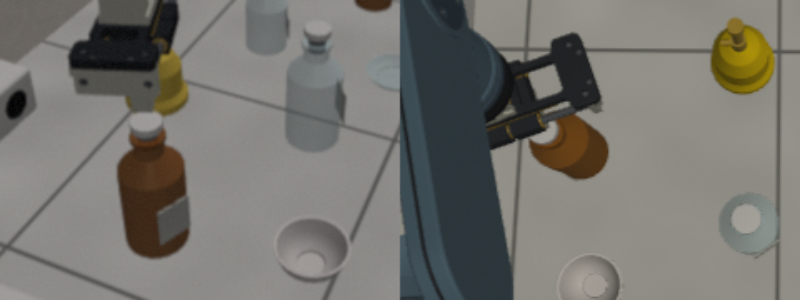

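View pics/bs_after.png

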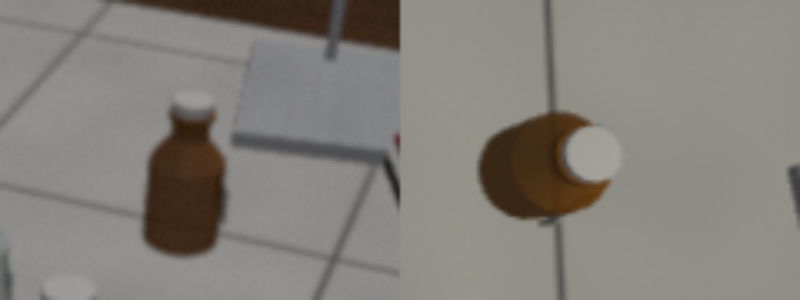

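The small bottle is upright with its stopper seated (crop 193,105). The fingertips (143,100) are centred just above the large stopper (146,125). Pressing it the same way.

```bash
python3 -m crank '[{"xyz":[-0.001,0.001,0.004],"rot":[0,0,0]},{"xyz":[0,0,0.003],"rot":[0,0,0]},{"xyz":[0,0,0.003],"rot":[0,0,0]},{"xyz":[0,0,0],"rot":[0,0,0]}]'; python3 -m crank '[{"xyz":[0,0,0.001],"rot":[0,0,0]},{"xyz":[0,0,0.001],"rot":[0,0,0]},{"xyz":[0,0,0.001],"rot":[0,0,0]},{"xyz":[0,0,0],"rot":[0,0,0]}]'
```

```text
clock: 7.7
eef_pos: [0.5856, 0.3105, 0.1904]
ee_rot: [0.0, 0.823, -0.568, -0.0]
force: [0.1, 0.0, -0.2]
finger_gap: 0.0004
clock: 8.1
eef_pos: [0.586, 0.3105, 0.188]
ee_rot: [0.0, 0.823, -0.568, -0.0]
force: [-0.1, -0.0, 0.1]
finger_gap: 0.0006
```

```bash
python3 -m crank '[{"xyz":[0,0,0.001],"rot":[0,0,0]},{"xyz":[0,0,0.001],"rot":[0,0,0]},{"xyz":[0,0,0.001],"rot":[0,0,0]},{"xyz":[0,0,0],"rot":[0,0,0]}]'; python3 -m crank '[{"xyz":[0,0,0.001],"rot":[0,0,0]},{"xyz":[0,0,0.001],"rot":[0,0,0]},{"xyz":[0,0,0],"rot":[0,0,0]}]'
```

```text
clock: 8.5
eef_pos: [0.5862, 0.3106, 0.1858]
ee_rot: [-0.0, 0.823, -0.568, 0.0]
force: [-1.2, -1.6, 5.4]
finger_gap: -0.0001
clock: 8.8
eef_pos: [0.5862, 0.3106, 0.1835]
ee_rot: [-0.0, 0.823, -0.568, 0.0]
force: [-1.6, -0.8, 4.3]
finger_gap: 0.0005
```

```bash
python3 -m crank '[{"xyz":[0,0,0.001],"rot":[0,0,0]},{"xyz":[0,0,0],"rot":[0,0,0]}]'; python3 -m crank '[{"xyz":[0,0,0.001],"rot":[0,0,0]},{"xyz":[0,0,0],"rot":[0,0,0]}]'
```

```text
clock: 9.0
eef_pos: [0.5862, 0.3106, 0.1824]
ee_rot: [-0.0, 0.823, -0.568, 0.0]
force: [-1.4, -0.7, 3.9]
finger_gap: 0.0004
clock: 9.2
eef_pos: [0.5862, 0.3106, 0.1813]
ee_rot: [-0.0, 0.823, -0.568, 0.0]
force: [-1.0, -1.2, 3.7]
finger_gap: 0.0005
```

```bash
python3 -m crank '[{"xyz":[0,0,0.001],"rot":[0,0,0]},{"xyz":[0,0,0],"rot":[0,0,0]}]'; python3 -m crank '[{"xyz":[0,0,0.001],"rot":[0,0,0]},{"xyz":[0,0,0],"rot":[0,0,0]}]'
```

```text
clock: 9.4
eef_pos: [0.5862, 0.3106, 0.1802]
ee_rot: [-0.0, 0.823, -0.568, 0.0]
force: [-1.8, 0.1, 4.3]
finger_gap: 0.0006
clock: 9.6
eef_pos: [0.5862, 0.3106, 0.1793]
ee_rot: [-0.0, 0.823, -0.568, 0.0]
force: [-1.1, -1.0, 4.6]
finger_gap: 0.0006
```

```bash
python3 -m crank '[{"xyz":[0,0,0.0005],"rot":[0,0,0]},{"xyz":[0,0,0],"rot":[0,0,0]}]'; python3 -m crank '[{"xyz":[0,0,0.0005],"rot":[0,0,0]},{"xyz":[0,0,0],"rot":[0,0,0]}]'
```

```text
clock: 9.8
eef_pos: [0.5862, 0.3106, 0.1793]
ee_rot: [-0.0, 0.823, -0.568, 0.0]
force: [-0.9, -0.2, 6.2]
finger_gap: 0.0003
clock: 10.0
eef_pos: [0.5863, 0.3106, 0.1793]
ee_rot: [-0.0, 0.823, -0.568, 0.0]
force: [-2.8, -1.0, 8.9]
finger_gap: 0.0003
```

The large stopper is home too, stalled at 0.1793 (0.179 expected). Now I draw back up and partly back towards the base.

```bash
python3 -m crank '[{"xyz":[0,0,-0.005],"rot":[0,0,0]},{"xyz":[0,0,-0.02],"rot":[0,0,0]},{"xyz":[0,0,-0.035],"rot":[0,0,0]},{"xyz":[0,0,-0.04],"rot":[0,0,0]},{"xyz":[0,0,-0.03],"rot":[0,0,0]}]';python3 go.py 0.43 0.21 0.30
```

```text
clock: 10.5
eef_pos: [0.5862, 0.3106, 0.3099]
ee_rot: [-0.0, 0.823, -0.568, 0.0]
force: [0.6, 0.3, 0.2]
finger_gap: 0.0007
t 10.5 pos [0.5862 0.3106 0.3099] shift [0.0388 0.1817 0.0097] rows 4.1 z [ 8.e-04  3.e-04 -1.e+00] F [0.62 0.33 0.15] gap 0.0007 j6 1.53
```

```bash
python3 -m crank '[{"xyz":[0.008,0.036,0],"rot":[0,0,0]},{"xyz":[0.008,0.036,0],"rot":[0,0,0]},{"xyz":[0.008,0.036,0],"rot":[0,0,0]},{"xyz":[0.008,0.036,0],"rot":[0,0,0]},{"xyz":[0.006,0.036,0],"rot":[0,0,0]}]'; python3 -m crank '[{"xyz":[0,0,0],"rot":[0,0,0]},{"xyz":[0,0,0],"rot":[0,0,0]},{"xyz":[0,0,0],"rot":[0,0,0]},{"xyz":[0,0,0],"rot":[0,0,0]},{"xyz":[0,0,0],"rot":[0,0,0]}]'
python3 - <<'E'
from plant import snapshot
import cv2,numpy as np,pickle
from h import *
s=snapshot("side");t=snapshot("top")
cv2.imwrite("pics/fin.png",cv2.resize(np.hstack([s["pixels"],t["pixels"]]),(800,300)))
t0=pickle.load(open("top0.pkl","rb"))
for nm,S in(("before",t0),("after",t)):
  for k,(u,v,H) in dict(BL=(166,228,.165),BS=(474,271,.135),CL=(288,282,.168),CS=(375,212,.138)).items():
    P=np.array([px2w(S,a,b,d=S["range_z"][b,a]) for b in range(v-14,v+14) for a in range(u-14,u+14)])
    m=abs(P[:,2]-H)<.009
    print(nm,k,m.sum(),P[m].mean(0).round(4) if m.any() else "", np.median(P[m],0).round(4) if m.any() else "")
E
```

```text
clock: 11.0
eef_pos: [0.4297, 0.2104, 0.3074]
ee_rot: [0.0, 0.823, -0.568, -0.0]
force: [-0.2, -1.0, 0.6]
finger_gap: 0.0006
clock: 11.5
eef_pos: [0.4318, 0.2116, 0.3077]
ee_rot: [0.0, 0.823, -0.568, -0.0]
force: [-0.9, -0.0, 0.4]
finger_gap: 0.0006
before BL 271 [0.5862 0.309  0.1684] [0.5863 0.3091 0.1686]
before BS 256 [ 0.5115 -0.2783  0.1373] [ 0.512  -0.278   0.1376]
before CL 263 [0.4874 0.0799 0.1699] [0.4869 0.0797 0.1699]
before CS 232 [ 0.6261 -0.0889  0.1411] [ 0.6263 -0.089   0.1413]
after BL 254 [0.5865 0.3098 0.1603] [0.5865 0.3097 0.1603]
after BS 236 [ 0.5118 -0.2785  0.1303] [ 0.5111 -0.2783  0.1305]
after CL 263 [0.4872 0.0799 0.1699] [0.4868 0.0797 0.1699]
after CS 234 [ 0.626  -0.0889  0.141 ] [ 0.6259 -0.0889  0.1412]
```

View pics/fin.png

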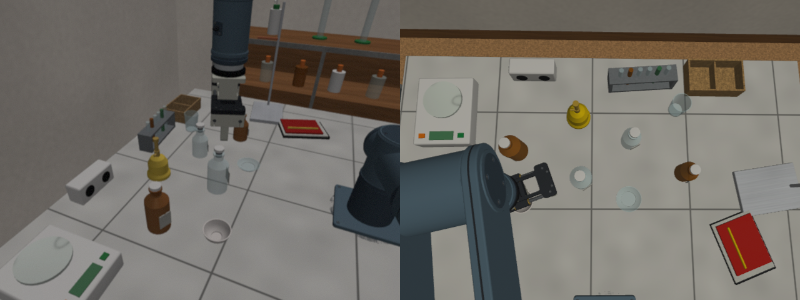

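The brown stopper tops now measure 0.160 and 0.130 m, which is home. The clear ones are unchanged, everything is standing in place, and the arm is clear.

```bash
python3 -c "from plant import job_done; print(job_done())"
```

```text
the job is handed in; nothing more can be done
None
```

I pressed both brown stoppers home with the closed fingertips, the small bottle first and then the large one. I then drew the arm back to (0.43, 0.21, 0.31) and handed the job in at about 11.6 s; no verdict was reported.

- **Pressing:** each stopper slid down at about 4–5 N. I stopped when it hit its hard stop, reading about 10 N on the small bottle and 9 N on the large one.
- **Brown bottles:** in the last top-camera measurement their stopper tops were at 0.1303 m (small) and 0.1603 m (large), against 0.130 and 0.160 when fully home. They moved about 1 mm at most sideways, within measurement error.
- **Clear bottles:** their stopper tops were unchanged to within about 0.4 mm.
- **Bystanders:** I checked the burner, beaker and dishes only by eye, in the final pictures; the bowl was partly hidden by the gripper from above but plain in the side view. All looked to be where they started.
- **Checks that failed:** my first colour mask for the white stoppers found nothing, so I took their positions from the depth readings in both cameras. The two cameras differed by up to about 5 mm in y, and I aimed nearer the top camera's values. No other check failed.

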